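# Clamp a block in a jig with a torque-limiting handle

## Task

Lay the aluminium rod-clamp block flat in the clamping jig, lengthwise between the stop and the sliding jaw and lined up with them, then let go of it. Then turn the jig's T-handle clockwise (seen from above) until the block is clamped against the stop and the handle's clutch visibly slips on the collar, and stop there, when it has slipped by some 6 to 30 degrees and never further. Work gently and leave the other things where they are.

Things in the scene. Friction and masses are not known exactly. Their poses are not given: they have to be found in the camera images.
- rod_clamp: The loose aluminium rod-clamp block, a plain light block 24 (x) x 40 (y) x 18 (z) mm, about 50 g, with a rod hole in its top. Origin at the centre of its underside, z up; y is its long axis. Either end may face the stop.
- jig: Fixed clamping jig: aluminium plate 80 (x) x 180 (y) x 12 (z) mm. Origin on the bench under the slot's middle; the plate reaches from y = -68 to +112 mm. The block goes on it at x = 0 (within 8 mm), long axis along y, between the jaw (+y side) and a steel stop (-y side, 24 mm wide and high). The stop's face is set anywhere from y = -32 to -20 mm and is not measured. No walls at the x sides.
- drive (a point): Middle of the top of the jig's grey drive housing behind the jaw (56 x 50 mm, y = 55 to 105 mm of the jig, top 42 mm above the bench; a low bearing ring on it reaches 46 mm). The vertical turning axis of collar and handle passes through it, at x = 0, y = 80 mm of the jig. Axes as the jig's.
- jaw: Steel sliding jaw, 24 mm wide (x) and high, 18 mm thick. Origin at the foot of its clamping face, on the plate; the face looks to -y, axes as the jig's. The collar drives it by rack and pinion: 10 mm towards -y (closing) per radian clockwise from above. Its face starts at y = 28 to 32 mm of the jig; it stays where it is left.
- collar: Steel collar on the drive shaft, 36 mm across, 10 mm high, with a pointer tab along +x ending 39 mm from the axis. Origin on the turning axis, 47 mm above the bench; z up. Turning it takes about 0.20 N m while the jaw is free. It stops when the jaw has clamped the block on the stop; its friction then keeps the block clamped.
- handle: Black T-handle above the collar: bar 62 (x) x 12 (y) x 20 (z) mm. Origin on the turning axis, 61 mm above the bench; the bar spans 2 to 22 mm above it. Clutch: turns as one with the collar, its +x end over the tab, up to about 0.35 N m; beyond that it slips at that steady torque and stays slipped. It is springy too, 4 N m/rad (about 0.09 rad at slip, undone on letting go). Up to about 2.4 rad until the jaw clamps.
- spare_motor: Bystander: a stepper motor standing shaft up, 40 x 35 x 50 mm. Origin at the centre of its underside.
- belt_pulley: Bystander: a small belt pulley, 24 mm across and 18 mm high. Origin at the centre of its underside.
- tape_black: Bystander: a roll of black tape lying flat, 57 mm across and 18 mm high. Origin at the centre of its underside.
Not all that is in view belongs to the job. Of the things like the jig, leave any that is yellow; of the rest the larger one is meant.

How it is judged (in metres and radians):
On the way, in this order (a step that is already met when the one before it is completed fails the run):
1. the block lies flat in the slot, lengthwise and lined up, and has been let go (x of rod_clamp in the frame of jig between -0.008 and 0.008 m and y of rod_clamp in the frame of jig between -0.016 and 0.016 m and z of rod_clamp in the frame of jig between 0.008 and 0.016 m and angle between rod_clamp's own z axis and vertical below 0.12 rad and angle between the y axis of rod_clamp and the y axis of jig, either way round below 0.15 rad and contact force between the fingers and rod_clamp below 0.3 N), for 0.2 s.
2. the jaw clamps the block and the handle has slipped on the collar (x of rod_clamp in the frame of jig between -0.008 and 0.008 m and y of rod_clamp in the frame of jig between -0.016 and 0.016 m and z of rod_clamp in the frame of jig between 0.008 and 0.016 m and angle between rod_clamp's own z axis and vertical below 0.12 rad and angle between the y axis of rod_clamp and the y axis of jig, either way round below 0.15 rad and contact force between jaw and rod_clamp above 5 N and angle between the x axis of handle and the x axis of collar, either way round above 0.1 rad), for 0.1 s.
At the end, for the whole second after the job is handed in: The block lies flat on the jig's plate between stop and jaw (within 8 mm of the middle line, long axis within 0.15 rad of the jig's y), the jaw presses on it with more than 5 N, and the handle stands slipped on the collar by more than 0.1 and less than 0.53 rad (all of step 2 and angle between the x axis of handle and the x axis of collar, either way round below 0.53 rad); the robot touches nothing.
It fails at once if the handle has been turned on past its slip by more than 30 degrees (0.53 rad) (angle between the x axis of handle and the x axis of collar, either way round above 0.53 rad).
It fails at once if the block has been pressed on the jig with more than 80 N (contact force between rod_clamp and jig above 80 N).
It fails at once if the stepper motor has been moved by more than 30 mm (distance of spare_motor from where it was at the start of the episode above 0.03 m).
It fails at once if the belt pulley has been moved by more than 30 mm (distance of belt_pulley from where it was at the start of the episode above 0.03 m).
It fails at once if the tape roll has been moved by more than 30 mm (distance of tape_black from where it was at the start of the episode above 0.03 m).
It also fails if it takes over 67 s, if anything falls off the work surface, if the arm or the gripper's body presses on something with over 40 N, if the wrist force passes 120 N, or if a joint passes its speed limit or range.

## Robot

A 6-joint arm with a two-finger parallel gripper is mounted at the origin on a cart in front of the work surface, level with it; the furniture and walls round the work are solid. World frame = base frame: x ahead of the robot, y to its left, z up, the work surface at z = 0. Lengths are in m, angles in degrees, forces in N, time in s.
With the tool pointing down it reaches from about 0.35 to 0.875 m from the base axis. Payload 4.2 kg.
Tool frame: the origin (TCP) lies between the finger pads; the fingertips stand 14 mm ahead of it and the grasp point (between the pads) lies 5 mm behind it (r.tcp_to_tips is the distance from the TCP to the fingertips, in m); y points along the fingers, x is the direction in which the jaws open and shut, and the axes are right-handed (so a half turn about y gives the same grasp; the last joint's range is limited). The gripper opens to 87 mm and grips with 3 to 60 N. Pads are 19 mm wide; open, the fingers measure 117 mm over their backs; the gripper's body (75 mm by 190 mm) begins 51 mm behind the grasp point.
Start: joints at [87.582, 22.042, 0.453, 0, -68.411, -14.817], TCP at [0.185, 0.597, 0.237] pointing down, gripper open.
Joint ranges: [-179.83, 179.83], [-69.29, 118.12], [-61.27, 80.66], [-181.25, 117.63], [-171.15, -9.14], [-177.46, 177.46]. Speed limits (degrees/s): [159.86, 159.86, 180, 180, 180, 180].

## Interface

Orientations are given as a 3x3 rotation matrix whose columns are the frame's x, y, z axes.
In Python, from station import sense, optics, ticket, r gives the robot as it stands.
- The arm moves only by the tool carry_out, never from a script. Its argument "steps" is a list that holds one entry, the list of rows, each a list of 6 numbers: the shift along the world's x, y, z in cm, then the turn, a rotation vector about the world's x, y, z in rad. A call has 1 to 20 rows; each row is the pose to reach, as a shift and turn from the pose commanded when the call began; what a row does not reach only later rows make up. A row lasts 1/8 s, in which the tool goes at most 62.5 mm and 10.7 degrees, less where a joint would pass 70% of its speed; a pose out of reach is approached as far as the arm can. A call with a gripper value outside its range is refused whole. "fingers" is the closure in counts, from 0 (fully open) to 255 (shut), set as the call begins (left out, the last holds). The fingers move at their own pace and stop on an object; the grip force is fixed at half the most. Time passes only in rows, so rows that repeat a pose let the fingers close. It gives the time, the measured TCP pose, the force and the opening at its end, in the units of the state.
- sense(): the state, without advancing time (a new reading comes with each control period).
- optics.capture(name): name is "side" or "top" or "wrist"; returns a dict with "image" (480x640x3 uint8, red, green, blue), "fov_y" (degrees; the focal length in pixels is half the picture's height over the tangent of half this angle, whatever the lens; pixels are square), "cx", "cy" (the principal point, pixels), "rvec" (rotation vector, rad) and "tvec" (3), from world to camera coordinates, as OpenCV has them. Camera axes: x right, y down, z forward; pixel columns grow to the right and rows downward; lengths in m; the calibration is good to about 2 mm. A picture is of the moment at which its call begins. There is no depth.
- ticket.finish_job(): hands the job in, once; it reports no verdict.
The state is a dict: "time_s": time; "joints": joint angles; "joint_velocities": joint speeds; "effort": joint torques, N m; "tcp_pos": TCP position; "ee_rot": TCP orientation; "wrist_force": force on the tool from outside, world axes, zero at the start; "moment": the same for the moment, N m; "gripper_width": opening from 0.0 (shut) to 1.0 (fully open).
Only numpy, scipy, OpenCV 4.12 (cv2) and the standard library are available. Lean on these libraries where they do the work, as an engineer would, in place of code of your own. Each camera call takes 0.05 s, during which the arm holds its last target.

## Working session

There is one attempt and no reset: what is moved stays moved. The work goes in short steps, Python scripts to look and compute and a tool call to move; the robot and the scene stay as the last step left them, time stands still between calls to the robot, and variables do not carry over. Pictures are saved under pics/ and viewed, and the job is handed in when it is done.

Besides the shell and the picture viewer there is one more tool, called as a command line: name --argument value ..., lists and objects as JSON in quotes. carry_out: Moves the arm, as the interface text tells. Its arguments: {"type":"object","properties":{"steps":{"type":"array","items":{"type":"array","items":{"type":"array","items":{"type":"number"}}}},"fingers":{"type":"number"}},"required":["steps"]}

```bash
ls; mkdir -p pics
cat > h.py <<'E'
import numpy as np, cv2
from station import sense, optics, ticket, r
def cap(n,out):
    c=optics.capture(n); cv2.imwrite('pics/'+out,c['image'][:,:,::-1]); 
    f=240/np.tan(np.radians(c['fov_y'])/2); K=np.array([[f,0,c['cx']],[0,f,c['cy']],[0,0,1.]])
    R=cv2.Rodrigues(np.array(c['rvec'],float))[0]; t=np.array(c['tvec'],float).reshape(3)
    np.savez('pics/'+out+'.npz',K=K,R=R,t=t,img=c['image']); return K,R,t,c['image']
def load(out):
    d=np.load('pics/'+out+'.npz'); return d['K'],d['R'],d['t'],d['img']
def back(c,uv,z):
    K,R,t=c[:3]; d=R.T@np.linalg.solve(K,[uv[0],uv[1],1]); o=-R.T@t; return o+d*(z-o[2])/d[2]
def proj(c,P):
    K,R,t=c[:3]; p=(np.atleast_2d(P)@R.T+t)@K.T; return p[:,:2]/p[:,2:]
E
python3 - <<'E'
from h import *
for n in ['side','top','wrist']:
    c=cap(n,n+'0.png'); print(n,c[0][0,0],c[0][:2,2],-c[1].T@c[2],c[1][2])
print(sense()); print(optics.capture('top').keys())
E
```

```text
pics
side 580.8470243768177 [318.50006082 240.80183509] [-0.24483274 -0.45662794  0.96461042] [ 0.61636978  0.39344869 -0.68211907]
top 470.70749247112013 [318.02759718 246.01013338] [0.48959438 0.08656541 1.20522995] [ 0.07313633 -0.00900109 -0.99728133]
wrist 419.0820150734709 [311.01541412 245.25510435] [0.25449478 0.57643491 0.38430068] [-0.2559431   0.07706262 -0.96361532]
{'time_s': 0.15, 'joints': array([ 8.75815353e+01,  2.20818276e+01,  3.98401634e-01, -2.14940941e-02,
       -6.84125644e+01, -1.48159969e+01]), 'joint_velocities': array([ 0.00933109, -0.16765558,  0.11480911,  0.09248854,  0.03790423,
       -0.02981947]), 'effort': array([-3.92825423e-04, -3.91051090e+01,  1.87588996e+01,  4.22236428e+00,
        1.23813003e-02, -1.36717122e-04]), 'tcp_pos': array([0.18503483, 0.59652747, 0.23570032]), 'ee_rot': array([[-2.96414309e-01, -4.19213147e-04,  9.55059360e-01],
       [-9.55057924e-01, -1.65911198e-03, -2.96414591e-01],
       [ 1.70881132e-03, -9.99998536e-01,  9.14116922e-05]]), 'wrist_force': array([0.31759374, 0.25737902, 0.16487812]), 'moment': array([0.04180958, 0.05202469, 0.01709431]), 'gripper_width': 0.9980311315699807}
dict_keys(['image', 'fov_y', 'cx', 'cy', 'rvec', 'tvec'])
```

View pics/top0.png

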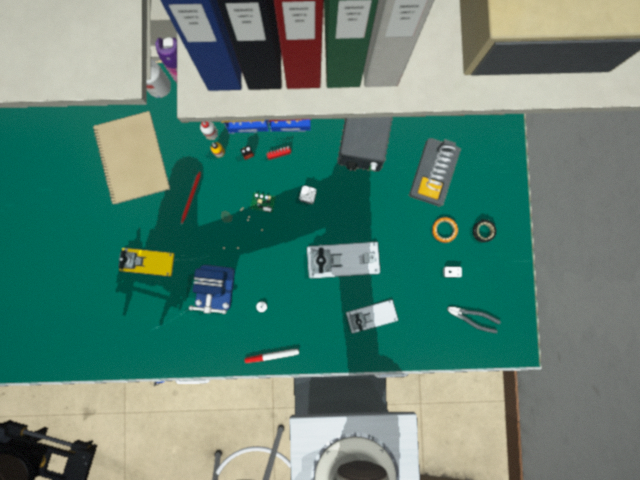

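View pics/side0.png

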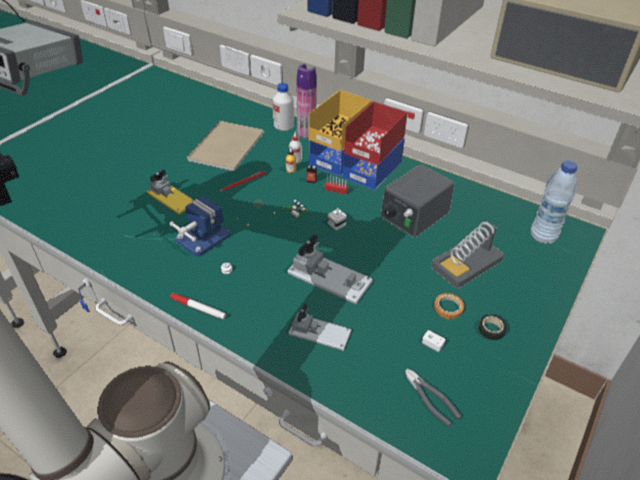

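View pics/wrist0.png

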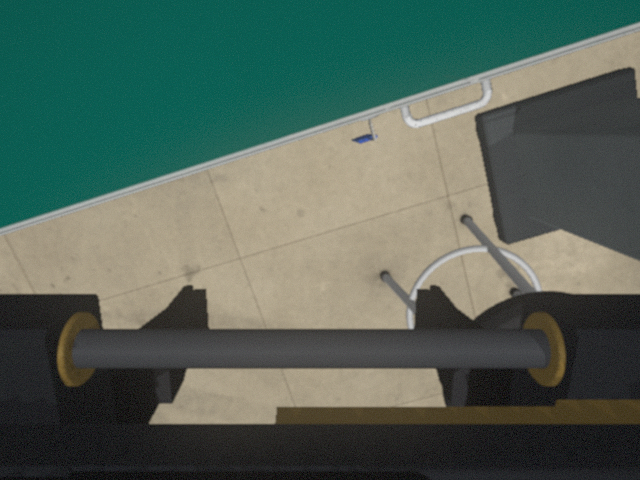

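Run:
```python
from h import *
c=load('top0.png')
a=cv2.resize(c[3][230:290,295:395],None,fx=8,fy=8,interpolation=cv2.INTER_CUBIC)
b=cv2.resize(c[3][255:290,430:475],None,fx=12,fy=12,interpolation=cv2.INTER_CUBIC)
cv2.imwrite('pics/a.png',a[:,:,::-1])
s=load('side0.png')
a2=cv2.resize(s[3][225:310,280:380],None,fx=6,fy=6,interpolation=cv2.INTER_CUBIC)
b2=cv2.resize(s[3][322:362,410:460],None,fx=12,fy=12,interpolation=cv2.INTER_CUBIC)
cv2.imwrite('pics/a2.png',a2[:,:,::-1])
o=np.zeros((480,560+600,3),np.uint8); o[:b.shape[0],:b.shape[1]]=b; o[:b2.shape[0],560:560+b2.shape[1]]=b2
cv2.imwrite('pics/b.png',cv2.resize(o[:,:,::-1],None,fx=.68,fy=.68))
for uv in [(343,259),(453,271),(319,259),(484,230),(308,194),(262,306)]: print(uv,back(c,uv,0.015))
```

```text
(343, 259) [0.54214977 0.01357627 0.015     ]
(453, 271) [ 0.50390656 -0.26380595  0.015     ]
(319, 259) [0.54386687 0.07430517 0.015     ]
(484, 230) [ 0.60589747 -0.34810511  0.015     ]
(308, 194) [0.71083699 0.09763315 0.015     ]
(262, 306) [0.4299155  0.22070869 0.015     ]
```

View pics/a.png

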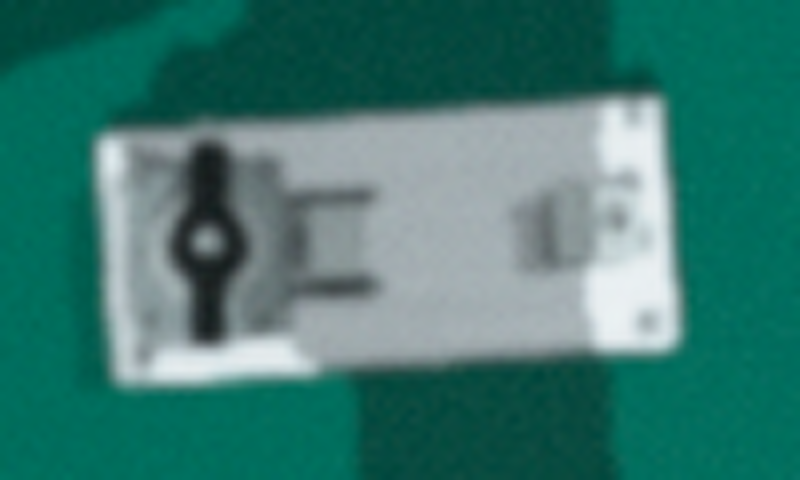

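View pics/a2.png

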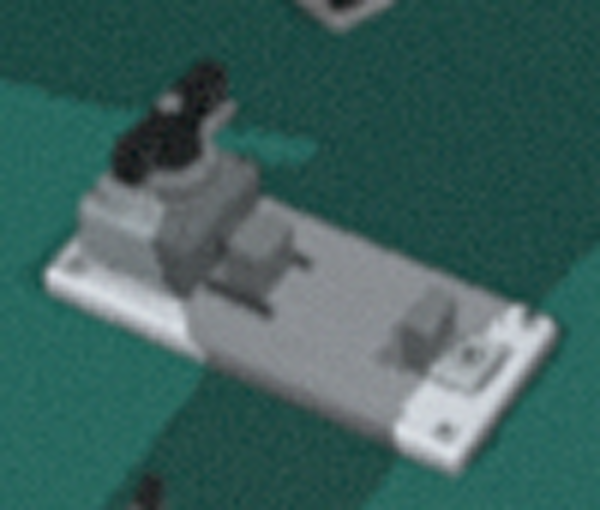

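View pics/b.png

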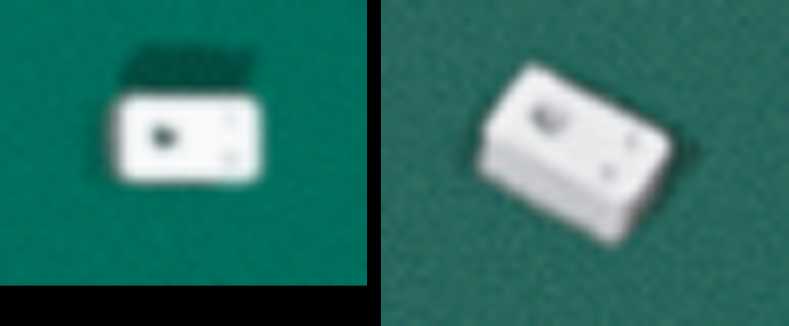

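carry_out --steps '[[[4,-5,1,0,0,-0.13],[8,-10,1.5,0,0,-0.27],[12,-15,1.5,0,0,-0.42],[16,-20,1.5,0,0,-0.57],[20,-25,1.5,0,0,-0.72],[24,-30,1.5,0,0,-0.87],[28,-36,1.5,0,0,-1.02],[32,-42,1.5,0,0,-1.15],[35.5,-48,1.5,0,0,-1.27],[35.5,-50,1.5,0,0,-1.27],[35.5,-50,1.5,0,0,-1.27],[35.5,-50,1.5,0,0,-1.27]]]'

```text
time_s: 1.7
tcp_pos: [0.54, 0.0968, 0.2514]
ee_rot: [[-1.0, -0.0, -0.001], [0.001, 0.0, -1.0], [0.0, -1.0, -0.0]]
wrist_force: [-0.3, 0.4, -0.4]
gripper_width: 0.998
```

Run:
```python
from h import *
c=cap('wrist','w1.png'); print(sense()); print(-c[1].T@c[2])
```

```text
{'time_s': 1.75, 'joints': array([ 2.71555533e+01,  1.39941073e+01, -9.00123681e+00, -1.37464245e-02,
       -6.70122593e+01, -2.71173972e+01]), 'joint_velocities': array([ 1.05787593e+00, -1.58920806e-01,  4.26364582e-02,  1.82100606e-01,
        8.56676366e-04,  5.79267443e-02]), 'effort': array([-5.94825391e-01, -3.15071476e+01,  1.85268706e+01,  4.19288456e+00,
       -8.21714726e-03, -1.55395901e-03]), 'tcp_pos': array([0.53988627, 0.09741041, 0.25145799]), 'ee_rot': array([[-9.99999812e-01, -2.18873555e-04,  5.72223365e-04],
       [-5.72253131e-04,  1.35958972e-04, -9.99999827e-01],
       [ 2.18795719e-04, -9.99999967e-01, -1.36084198e-04]]), 'wrist_force': array([ 0.37541207,  0.36854471, -0.79090286]), 'moment': array([ 0.10700525, -0.07695785,  0.04691255]), 'gripper_width': 0.9999826648516025}
[0.53979389 0.02517104 0.40004868]
```

View pics/w1.png

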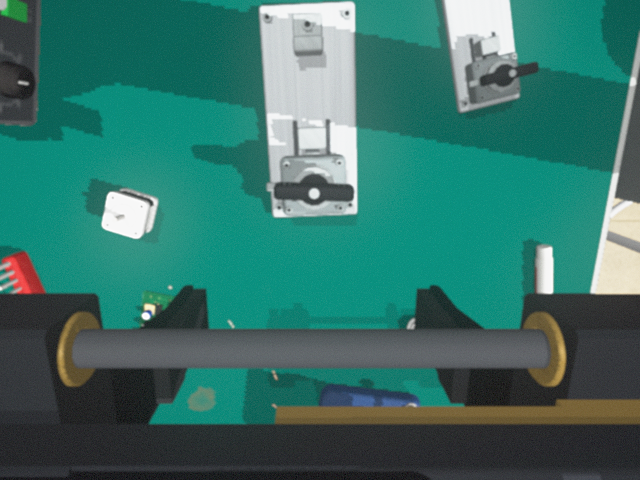

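Run:
```python
from h import *
c=load('w1.png')
a=cv2.resize(c[3][0:110,250:370],None,fx=5,fy=5,interpolation=cv2.INTER_CUBIC)
b=cv2.resize(c[3][110:230,250:370],None,fx=5,fy=5,interpolation=cv2.INTER_CUBIC)
cv2.imwrite('pics/wa.png',a[:,:,::-1]);cv2.imwrite('pics/wb.png',b[:,:,::-1])
```

```text
(no output)
```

View pics/wa.png

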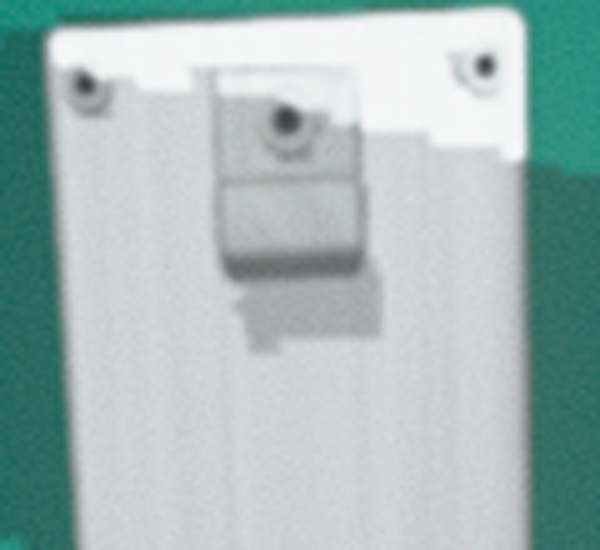

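View pics/wb.png

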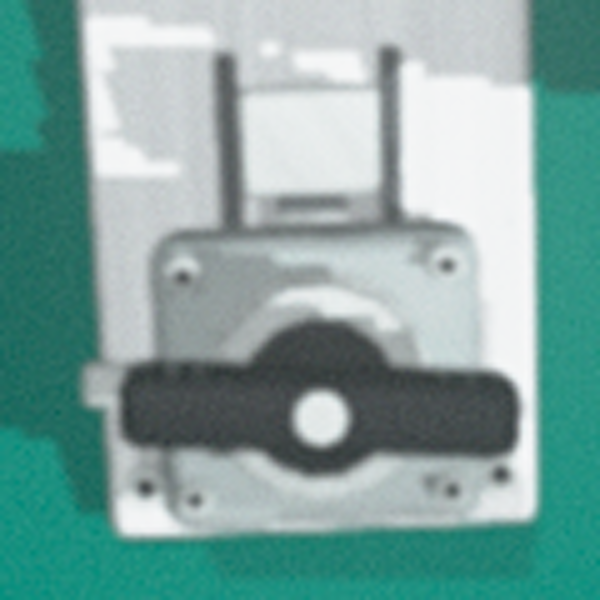

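Run:
```python
from h import *
from scipy.optimize import least_squares
c=load('w1.png')
f=lambda u,v,o:(np.array([u,v])+.5)/5-.5+o
A=lambda u,v:f(u,v,np.array([250,0])); B=lambda u,v:f(u,v,np.array([250,110]))
pts=[A(45,30),A(525,7),B(113,535),B(538,520)]
M=np.array([[.04,-.068,.012],[-.04,-.068,.012],[.04,.112,.012],[-.04,.112,.012]])
hous=[B(150,230),B(478,225)]  # housing top front corners
MH=np.array([[.028,.055,.042],[-.028,.055,.042]])
def T(p,m): 
    ca,sa=np.cos(p[2]),np.sin(p[2]); return m@np.array([[ca,-sa,0],[sa,ca,0],[0,0,1]]).T+[p[0],p[1],0]
P=np.array(pts); 
s=least_squares(lambda p:(proj(c,T(p,M))-P).ravel(),[.54,0,0]); p=s.x; print('jig',p,s.fun.round(2))
PH=np.vstack([pts,hous]);MM=np.vstack([M,MH])
s2=least_squares(lambda p:(proj(c,T(p,MM))-PH).ravel(),[.54,0,0]); print(s2.x,s2.fun.round(2))
p=s2.x; np.save('jig.npy',p)
def inj(w): 
    d=w[:2]-p[:2]; ca,sa=np.cos(p[2]),np.sin(p[2]); return [ca*d[0]+sa*d[1],-sa*d[0]+ca*d[1]]
for n,uv,z in [('stop',A(222,255),.036),('stop',A(362,247),.036),('stopfoot',A(230,278),.012),('stopfoot',A(355,272),.012),('jaw',B(242,88),.036),('jaw',B(368,80),.036),('hub',B(321,416),.085),('bar+',B(120,405),.083),('bar-',B(518,412),.083),('tab',B(82,383),.052)]:
    print(n,np.round(inj(back(c,uv,z)),4))
# check with top
t=load('top0.png'); print(proj(t,T(p,M)))
g=lambda u,v:(np.array([u,v])+.5)/8-.5+[295,230]
print([g(97,133),g(662,96),g(115,385),g(680,352)])
b=lambda u,v:(np.array([u,v])/.68+.5)/12-.5+[430,255]
q=[b(117,95),b(260,95),b(117,184),b(260,184)]
w=[back(t,x,.018) for x in q]; print(np.round(w,4),np.mean(w,0))
bs=lambda u,v:((np.array([u,v])/.68-[560,0])+.5)/12-.5+[410,322]
s=load('side0.png'); w=[back(s,x,.018) for x in [bs(530,63),bs(672,143),bs(620,218),bs(483,140)]]; print(np.round(w,4),np.mean(w,0))
```

```text
jig [ 0.54038302 -0.00789687  0.04019196] [-0.3  -0.84  0.23 -0.53  0.14  1.07 -0.05  0.72]
[ 0.54038447 -0.00823342  0.0390993 ] [-0.23 -1.35  0.33 -0.93 -0.01  0.68 -0.17  0.41 -0.59  1.65  0.65 -0.01]
stop [ 0.0115 -0.0276]
stop [-0.0108 -0.0279]
stopfoot [ 0.0111 -0.0279]
stopfoot [-0.0103 -0.028 ]
jaw [0.0111 0.0314]
jaw [-0.01    0.0309]
hub [0.0001 0.0797]
bar+ [0.0304 0.0771]
bar- [-0.0298  0.0805]
tab [0.0394 0.0775]
[[377.0215926  242.04105435]
 [379.44517151 273.4447295 ]
 [306.45646253 246.77586389]
 [308.5394622  278.2589715 ]]
[array([306.6875, 246.1875]), array([377.3125, 241.5625]), array([308.9375, 277.6875]), array([379.5625, 273.5625])]
[[ 0.5167 -0.2405  0.018 ]
 [ 0.5154 -0.2848  0.018 ]
 [ 0.4892 -0.2391  0.018 ]
 [ 0.4879 -0.2834  0.018 ]] [ 0.50230294 -0.26194186  0.018     ]
[[ 0.5134 -0.2438  0.018 ]
 [ 0.5103 -0.2841  0.018 ]
 [ 0.4821 -0.2829  0.018 ]
 [ 0.4849 -0.2445  0.018 ]] [ 0.49765983 -0.26382454  0.018     ]
```

carry_out --steps '[[[0,-6,0,0,0,0],[-1,-12,-3,0,0,0],[-2,-18,-6,0,0,0],[-3,-24,-9,0,0,0],[-4,-30,-11,0,0,0],[-4,-30,-11,0,0,0],[-4,-30,-11,0,0,0]]]'

```text
time_s: 2.62
tcp_pos: [0.5002, -0.2028, 0.1413]
ee_rot: [[-1.0, -0.001, 0.0], [-0.0, 0.0, -1.0], [0.001, -1.0, -0.0]]
wrist_force: [0.0, 0.3, 0.6]
gripper_width: 1.005
```

Run:
```python
from h import *
c=cap('wrist','w2.png'); print(sense()['tcp_pos'])
```

```text
[ 0.50080329 -0.20222389  0.14185436]
```

View pics/w2.png

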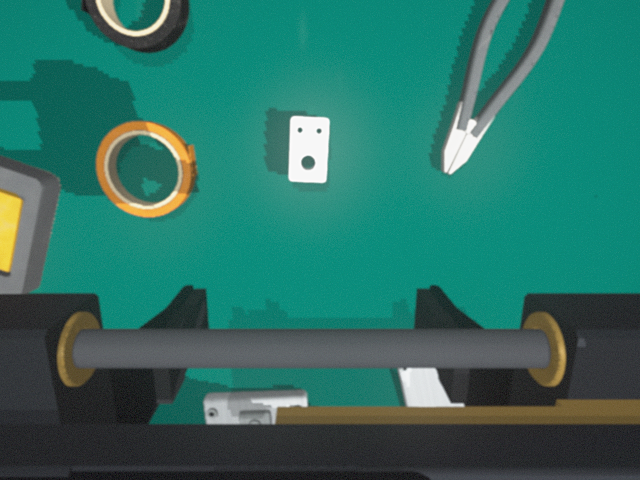

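Run:
```python
from h import *
c=load('w2.png'); img=c[3]
m=(img[100:200,270:350].min(2)>170).astype(np.uint8)
n=cv2.findContours(m,cv2.RETR_EXTERNAL,cv2.CHAIN_APPROX_NONE)[0]; k=max(n,key=cv2.contourArea)
k=k.reshape(-1,2)+[270,100]; w=np.array([back(c,u,.018)[:2] for u in k.astype(float)])
rc=cv2.minAreaRect((w*1000).astype(np.float32)); print(rc)
for uv in [(193,165),(145,170),(448,172)]: print(back(c,uv,.015))
```

```text
((501.459228515625, -261.8748779296875), (40.686927795410156, 24.736778259277344), 87.34484100341797)
[ 0.57600261 -0.25210937  0.015     ]
[ 0.60734699 -0.24889189  0.015     ]
[ 0.41072289 -0.2477517   0.015     ]
```

carry_out --steps '[[[0.1,-3,-2,0,0,-0.02],[0.15,-5.9,-4,0,0,-0.046],[0.15,-5.9,-8,0,0,-0.046],[0.15,-5.9,-10.6,0,0,-0.046],[0.15,-5.9,-11.8,0,0,-0.046],[0.15,-5.9,-12.5,0,0,-0.046],[0.15,-5.9,-12.5,0,0,-0.046],[0.15,-5.9,-12.5,0,0,-0.046]]]' --fingers 80

```text
time_s: 3.68
tcp_pos: [0.5025, -0.2621, 0.0176]
ee_rot: [[-0.999, 0.002, -0.045], [0.045, -0.001, -0.999], [-0.002, -1.0, 0.0]]
wrist_force: [-0.2, -0.4, -0.1]
gripper_width: 0.685
```

Run:
```python
from h import *
c=cap('wrist','w3.png'); s=sense(); print(s['tcp_pos'],s['wrist_force'],s['gripper_width'])
```

```text
[ 0.50236752 -0.26212541  0.01753505] [ 0.51150366 -0.47043148  0.16267646] 0.6833438750910418
```

View pics/w3.png

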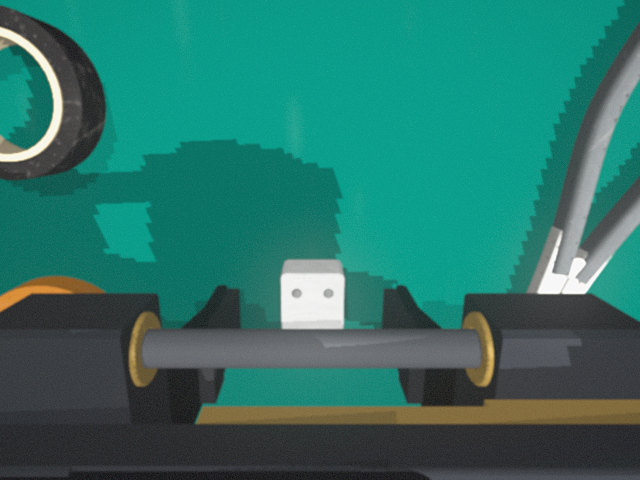

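carry_out --steps '[[[0,0,0,0,0,0],[0,0,0,0,0,0],[0,0,0,0,0,0],[0,0,0,0,0,0],[0,0,0,0,0,0],[0,0,0,0,0,0],[0,0,0,0,0,0],[0,0,0,0,0,0]]]' --fingers 255

```text
time_s: 4.72
tcp_pos: [0.5017, -0.2621, 0.0165]
ee_rot: [[-0.999, -0.0, -0.046], [0.046, -0.0, -0.999], [0.0, -1.0, 0.0]]
wrist_force: [-0.2, -1.0, 0.4]
gripper_width: 0.274
```

carry_out --steps '[[[0,0,1,0,0,0],[0,0,4,0,0,0],[0,0,8,0,0,0],[0,0,10,0,0,0],[0,0,10,0,0,0],[0,0,10,0,0,0]]]'

```text
time_s: 5.48
tcp_pos: [0.5008, -0.2618, 0.1158]
ee_rot: [[-0.999, -0.002, -0.046], [0.046, 0.001, -0.999], [0.002, -1.0, -0.001]]
wrist_force: [-0.0, 0.6, -0.6]
gripper_width: 0.277
```

Run:
```python
from h import *
c=cap('wrist','w4.png'); s=sense(); print(s['tcp_pos'],s['wrist_force'],s['gripper_width'],s['ee_rot'])
```

```text
[ 0.50073401 -0.26175182  0.11537423] [ 1.06114186 -0.18172961 -1.23824975] 0.2759024137192805 [[-9.98927601e-01 -2.37738120e-03 -4.62384604e-02]
 [ 4.62365648e-02  8.46276888e-04 -9.98930160e-01]
 [ 2.41396833e-03 -9.99996816e-01 -7.35447402e-04]]
```

View pics/w4.png

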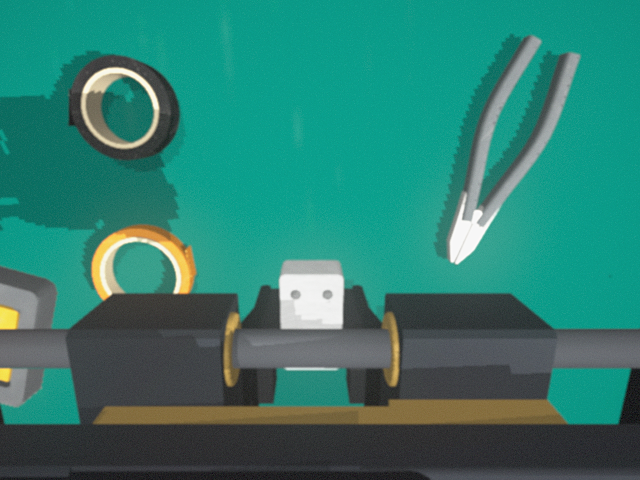

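carry_out --steps '[[[0.8,5,0,0,0,0.02],[1.6,10,0,0,0,0.04],[2.4,15,0,0,0,0.06],[3.2,20,0,0,0,0.075],[3.88,24,0,0,0,0.085],[3.88,25.56,-1,0,0,0.085],[3.88,25.56,-3,0,0,0.085],[3.88,25.56,-5,0,0,0.085],[3.88,25.56,-7,0,0,0.085],[3.88,25.56,-8,0,0,0.085],[3.88,25.56,-8.2,0,0,0.085],[3.88,25.56,-8.2,0,0,0.085],[3.88,25.56,-8.2,0,0,0.085]]]'

```text
time_s: 7.15
tcp_pos: [0.5409, -0.0064, 0.0352]
ee_rot: [[-0.999, 0.001, 0.039], [-0.039, 0.0, -0.999], [-0.001, -1.0, -0.0]]
wrist_force: [-0.4, -0.1, -0.6]
gripper_width: 0.273
```

Run:
```python
from h import *
c=cap('wrist','w5.png'); s=sense(); print(s['tcp_pos'],s['wrist_force'],s['gripper_width'],s['ee_rot'])
c=cap('side','s5.png')
b2=cv2.resize(c[3][190:330,250:410],None,fx=5,fy=4.2,interpolation=cv2.INTER_CUBIC)
cv2.imwrite('pics/s5z.png',cv2.resize(c[3][190:330,250:410],None,fx=4,fy=4,interpolation=cv2.INTER_CUBIC)[:,:,::-1])
```

```text
[ 0.54089267 -0.00637689  0.03524766] [ 0.12325342  0.03120391 -1.27438424] 0.2727513892978029 [[-9.99236670e-01  1.43017875e-03  3.90388542e-02]
 [-3.90383646e-02  3.68655716e-04 -9.99237644e-01]
 [-1.44348034e-03 -9.99998909e-01 -3.12542471e-04]]
```

View pics/w5.png

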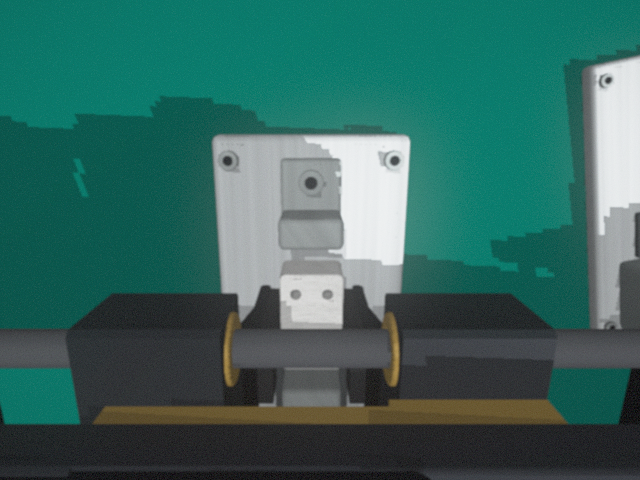

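View pics/s5z.png

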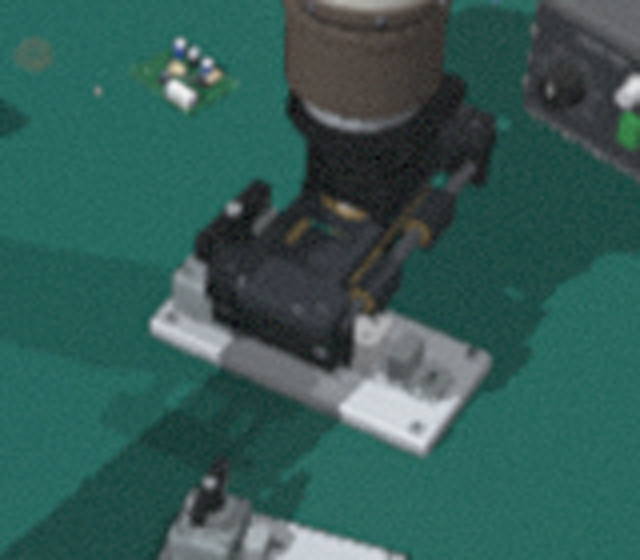

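carry_out --steps '[[[0,0,-0.3,0,0,0],[0,0,-0.5,0,0,0],[0,0,-0.6,0,0,0],[0,0,-0.65,0,0,0],[0,0,-0.65,0,0,0],[0,0,-0.65,0,0,0]]]'

```text
time_s: 8.0
tcp_pos: [0.5403, -0.0065, 0.0285]
ee_rot: [[-0.999, -0.0, 0.039], [-0.039, -0.0, -0.999], [0.0, -1.0, 0.0]]
wrist_force: [-2.3, -0.7, 5.9]
gripper_width: 0.271
```

carry_out --steps '[[[0,0,0,0,0,0],[0,0,0,0,0,0],[0,0,0,0,0,0],[0,0,0,0,0,0],[0,0,0,0,0,0],[0,0,1,0,0,0],[0,0,4,0,0,0],[0,0,9,0,0,0],[0,3,14,0,0,0],[0,7,18,0,0,0],[0,10.5,22,0,0,0],[0,10.5,22,0,0,0],[0,10.5,22,0,0,0]]]' --fingers 80

```text
time_s: 9.62
tcp_pos: [0.5397, 0.0983, 0.2478]
ee_rot: [[-0.999, -0.001, 0.039], [-0.039, 0.0, -0.999], [0.001, -1.0, -0.0]]
wrist_force: [0.1, -0.6, 0.3]
gripper_width: 0.688
```

Run:
```python
from h import *
c=cap('wrist','w6.png'); s=sense(); print(s['tcp_pos'],s['wrist_force'],s['gripper_width'],s['moment'])
cv2.imwrite('pics/w6z.png',cv2.resize(c[3][0:240,230:400],None,fx=2.5,fy=2.5,interpolation=cv2.INTER_CUBIC)[:,:,::-1])
```

```text
[0.53952582 0.09784689 0.24714077] [-0.62238788 -0.55520411 -0.39648575] 0.6858886100869008 [-0.01915158 -0.02710244  0.00282724]
```

View pics/w6z.png

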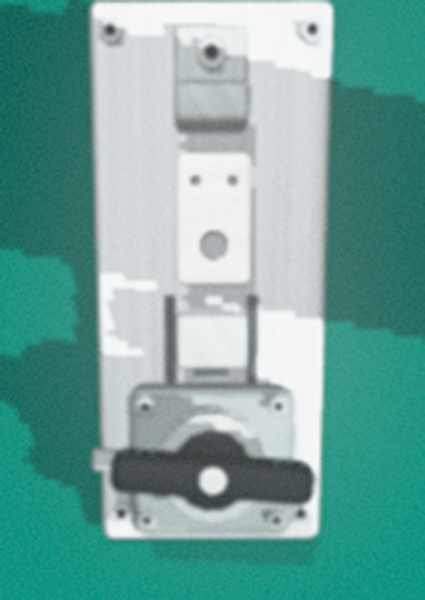

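carry_out --steps '[[[0,-0.3,-0.5,0,0,0.15],[0,-0.6,-1.5,0,0,0.32],[-0.1,-0.9,-2.5,0,0,0.49],[-0.1,-1.2,-3.5,0,0,0.66],[-0.1,-1.5,-4.5,0,0,0.83],[-0.2,-1.8,-5.5,0,0,1.0],[-0.2,-2.1,-6.5,0,0,1.17],[-0.3,-2.4,-7.5,0,0,1.34],[-0.3,-2.65,-9,0,0,1.515],[-0.3,-2.65,-9.5,0,0,1.515],[-0.3,-2.65,-9.5,0,0,1.515],[-0.3,-2.65,-9.5,0,0,1.515]]]'

```text
time_s: 11.18
tcp_pos: [0.5377, 0.0719, 0.1534]
ee_rot: [[-0.018, 0.001, 1.0], [-1.0, 0.0, -0.018], [-0.0, -1.0, 0.001]]
wrist_force: [0.4, -0.3, -0.4]
gripper_width: 0.689
```

Run:
```python
from h import *
c=cap('wrist','w7.png'); s=sense(); print(s['tcp_pos'],s['wrist_force'],s['joints'],s['moment'],s['ee_rot'])
```

```text
[0.53775714 0.07207496 0.1535218 ] [ 0.27977921 -0.27767353  0.60445998] [ 2.47680174e+01  1.84559942e+01 -1.79748782e+01  1.11922863e-02
 -5.35175264e+01  6.42054044e+01] [ 0.00641755 -0.00253561  0.00130645] [[-1.78000442e-02  8.83573573e-04  9.99841176e-01]
 [-9.99841535e-01  2.34695547e-04 -1.78002580e-02]
 [-2.50386109e-04 -9.99999582e-01  8.79255967e-04]]
```

View pics/w7.png

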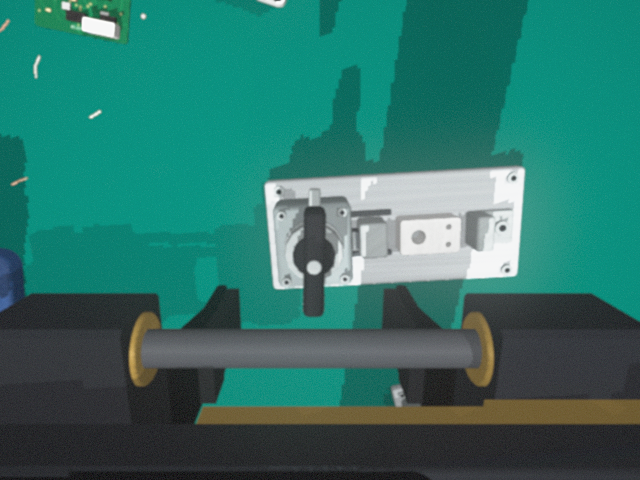

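Run:
```python
from h import *
c=load('w7.png')
p=np.load('jig.npy')
ax=np.array([p[0]-np.sin(p[2])*.08,p[1]+np.cos(p[2])*.08]); print(ax)
for z in [.063,.068,.073,.083,.09]: print(z,proj(c,[ax[0],ax[1],z]).round(1), proj(c,[ax[0]+.031,ax[1],z]).round(1),proj(c,[ax[0]-.031,ax[1],z]).round(1))
print(proj(c,[.5377,.0719,.0]),proj(c,[.5377,.0719,.083]))
cv2.imwrite('pics/w7z.png',cv2.resize(c[3][180:330,260:380],None,fx=5,fy=4,interpolation=cv2.INTER_CUBIC)[:,:,::-1])
```

```text
[0.53725732 0.07170544]
0.063 [[313.5 256.3]] [[312.7 204.9]] [[314.3 304.4]]
0.068 [[313.6 258.8]] [[312.7 206.4]] [[314.4 307.7]]
0.073 [[313.6 261.4]] [[312.8 208. ]] [[314.5 311.2]]
0.083 [[313.7 266.9]] [[312.8 211.4]] [[314.6 318.5]]
0.09 [[313.8 271.1]] [[312.9 214. ]] [[314.7 324. ]]
[[312.78136402 230.87985404]] [[313.37968846 266.15072258]]
```

View pics/w7z.png

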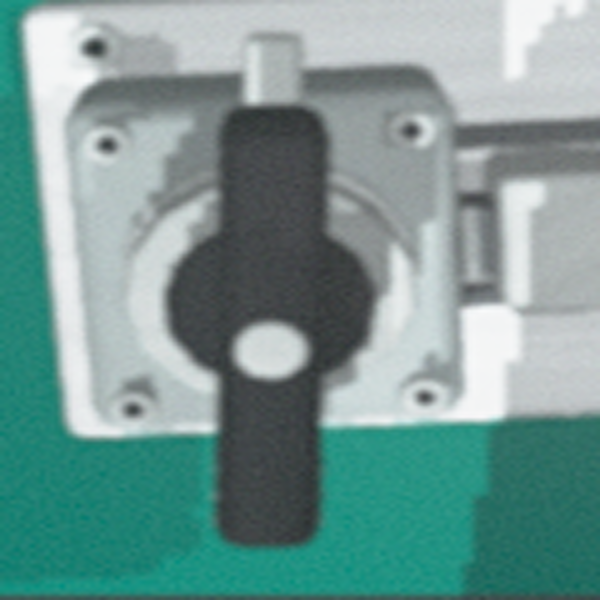

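carry_out --steps '[[[0,0,-2,0,0,0],[-0.05,0,-4.5,0,0,0],[-0.05,0,-6,0,0,0],[-0.05,0,-6.8,0,0,0],[-0.05,0,-7.1,0,0,0],[-0.05,0,-7.1,0,0,0],[-0.05,0,-7.1,0,0,0]]]' --fingers 150

```text
time_s: 12.1
tcp_pos: [0.5374, 0.0722, 0.0827]
ee_rot: [[-0.017, 0.001, 1.0], [-1.0, 0.0, -0.017], [-0.0, -1.0, 0.001]]
wrist_force: [-0.2, -0.1, 1.1]
gripper_width: 0.41
```

carry_out --steps '[[[0,0,0,0,0,0],[0,0,0,0,0,0],[0,0,0,0,0,0],[0,0,0,0,0,0],[0,0,0,0,0,0],[0,0,0,0,0,0]]]' --fingers 255

```text
time_s: 12.85
tcp_pos: [0.5369, 0.0707, 0.0822]
ee_rot: [[-0.017, -0.001, 1.0], [-1.0, -0.002, -0.017], [0.002, -1.0, -0.001]]
wrist_force: [1.2, -6.2, 1.4]
gripper_width: 0.129
```

Run:
```python
from h import *
c=cap('wrist','w8.png'); s=sense(); print(s['tcp_pos'],s['wrist_force'],s['joints'][5],s['moment'],s['gripper_width'])
```

```text
[0.53691842 0.07075533 0.08225845] [ 1.28293269 -4.8527004   0.33639915] 64.23487362790428 [-1.49206499 -0.30935644 -0.04648954] 0.1344618143919035
```

View pics/w8.png

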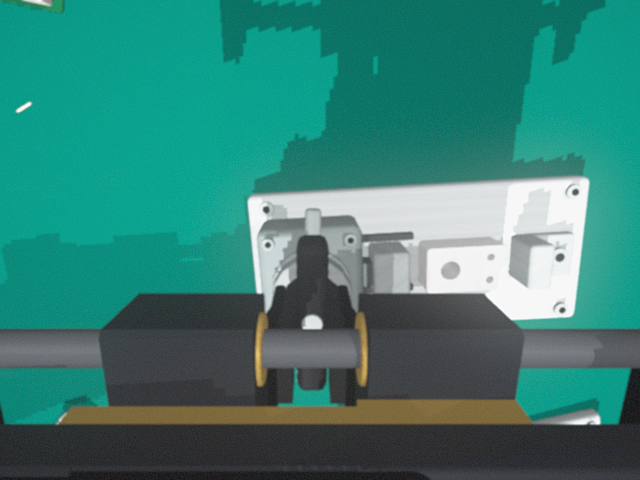

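carry_out --steps '[[[0,-0.12,0,0,0,0],[0,-0.12,0,0,0,-0.05],[0,-0.12,0,0,0,-0.12],[0,-0.12,0,0,0,-0.2],[0,-0.12,0,0,0,-0.3],[0,-0.12,0,0,0,-0.4],[0,-0.12,0,0,0,-0.5],[0,-0.12,0,0,0,-0.6],[0,-0.12,0,0,0,-0.7],[0,-0.12,0,0,0,-0.7]]]'

```text
time_s: 14.15
tcp_pos: [0.5373, 0.0712, 0.0823]
ee_rot: [[-0.656, 0.001, 0.755], [-0.755, 0.0, -0.656], [-0.001, -1.0, 0.0]]
wrist_force: [-0.2, 0.1, 1.6]
gripper_width: 0.131
```

Run:
```python
from h import *
c=cap('wrist','w9.png'); s=sense(); print(s['tcp_pos'],s['wrist_force'],s['joints'],s['moment'],s['gripper_width'],s['ee_rot'][:,2])
```

```text
[0.53723171 0.07116279 0.08223166] [0.68181667 0.1991821  1.42608658] [ 2.46927636e+01  2.34895385e+01 -2.26206844e+01 -7.33499964e-03
 -4.38369795e+01  2.43662625e+01] [ 0.13201332 -0.0810119   0.10665865] 0.13214272605082172 [ 7.55324445e-01 -6.55350969e-01  2.99328880e-04]
```

View pics/w9.png

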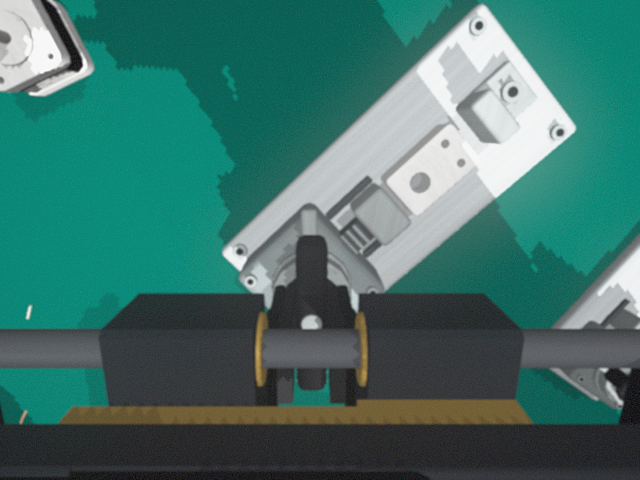

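carry_out --steps '[[[0,0,0,0,0,-0.06],[0,0,0,0,0,-0.14],[0,0,0,0,0,-0.24],[0,0,0,0,0,-0.34],[0,0,0,0,0,-0.44],[0,0,0,0,0,-0.54],[0,0,0,0,0,-0.64],[0,0,0,0,0,-0.7],[0,0,0,0,0,-0.7]]]'

```text
time_s: 15.32
tcp_pos: [0.5378, 0.0714, 0.0822]
ee_rot: [[-0.988, 0.002, 0.156], [-0.156, 0.001, -0.988], [-0.002, -1.0, -0.001]]
wrist_force: [0.9, 1.9, 0.3]
gripper_width: 0.135
```

Run:
```python
from h import *
c=cap('wrist','w10.png'); s=sense(); print(s['tcp_pos'],s['wrist_force'],s['joints'][5],s['moment'],s['gripper_width'],s['ee_rot'][:,2])
```

```text
[0.53781726 0.07142959 0.08226834] [ 2.17818021  1.85306823 -1.03916218] -15.73245911556778 [ 0.41707333 -0.67657806  0.17456262] 0.13070705709271851 [ 1.55777944e-01 -9.87791891e-01 -6.42468328e-04]
```

View pics/w10.png

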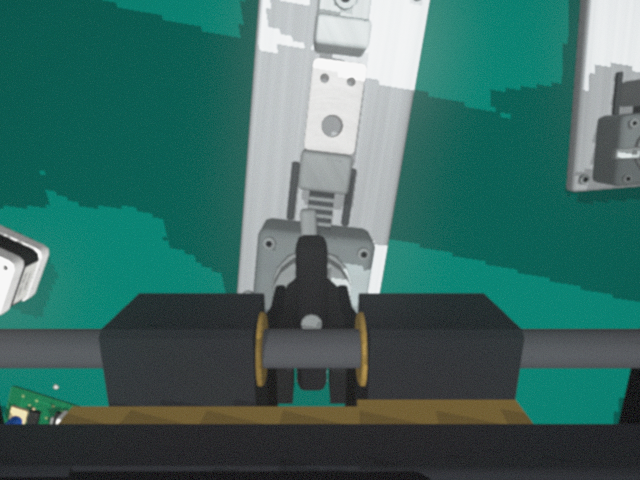

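carry_out --steps '[[[0,0,0,0,0,-0.05],[0,0,0,0,0,-0.1],[0,0,0,0,0,-0.15],[0,0,0,0,0,-0.2],[0,0,0,0,0,-0.25],[0,0,0,0,0,-0.3],[0,0,0,0,0,-0.35],[0,0,0,0,0,-0.35]]]'

```text
time_s: 16.38
tcp_pos: [0.5381, 0.0714, 0.0823]
ee_rot: [[-0.981, 0.003, -0.193], [0.193, 0.001, -0.981], [-0.002, -1.0, -0.002]]
wrist_force: [3.7, 2.4, -1.2]
gripper_width: 0.133
```

Run:
```python
from h import *
c=cap('wrist','w11.png'); s=sense(); print(s['tcp_pos'],s['wrist_force'],s['joints'][5],s['moment'],s['gripper_width'],s['ee_rot'][:,2])
```

```text
[0.53809413 0.07137846 0.08230262] [ 3.61665028  1.04005186 -2.61282926] -35.79854297116895 [ 0.50037859 -1.27813172  0.20640969] 0.13603105921404213 [-0.19257206 -0.98128165 -0.00152428]
```

View pics/w11.png

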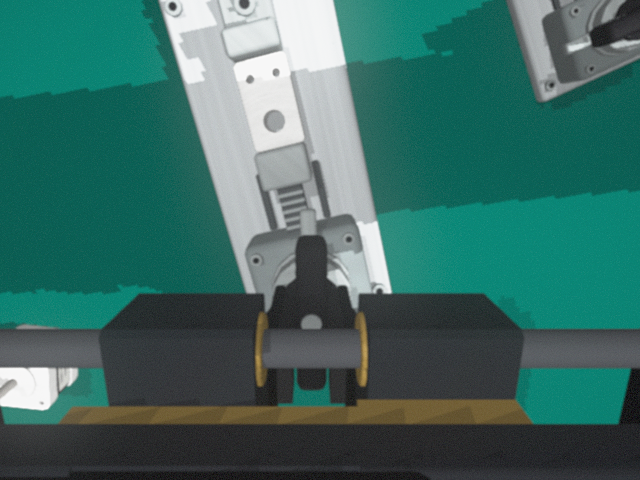

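carry_out --steps '[[[0.08,0.03,0,0,0,-0.03],[0.08,0.03,0,0,0,-0.06],[0.08,0.03,0,0,0,-0.09],[0.08,0.03,0,0,0,-0.12],[0.08,0.03,0,0,0,-0.15],[0.08,0.03,0,0,0,-0.15]]]'

```text
time_s: 17.18
tcp_pos: [0.5383, 0.0713, 0.0823]
ee_rot: [[-0.941, 0.001, -0.339], [0.339, 0.0, -0.941], [-0.001, -1.0, -0.001]]
wrist_force: [5.5, 2.6, -0.2]
gripper_width: 0.134
```

Run:
```python
from h import *
c=cap('wrist','w12.png'); s=sense(); print(s['tcp_pos'],s['wrist_force'],s['joints'][5],s['moment'],s['gripper_width'],s['ee_rot'][:,2])
a=[cv2.resize(load(n)[3][190:300,260:370],None,fx=3,fy=3,interpolation=cv2.INTER_CUBIC) for n in ['w8.png','w12.png']]
d=cv2.resize(c[3][0:240,130:380],None,fx=1.375,fy=1.375,interpolation=cv2.INTER_CUBIC)
o=np.zeros((330,330*2,3),np.uint8);o[:,:330]=a[0];o[:,330:]=a[1]
cv2.imwrite('pics/w12z.png',o[:,:,::-1]);cv2.imwrite('pics/w12y.png',cv2.resize(d,None,fx=1.7,fy=1.7)[:,:,::-1])
```

```text
[0.53823922 0.07131465 0.08228521] [4.5319766  1.13504084 0.08831689] -44.49408944571715 [ 0.6068353  -1.62333179  0.20441044] 0.1380982061777924 [-3.38997160e-01 -9.40787077e-01 -7.74718326e-04]
```

View pics/w12z.png

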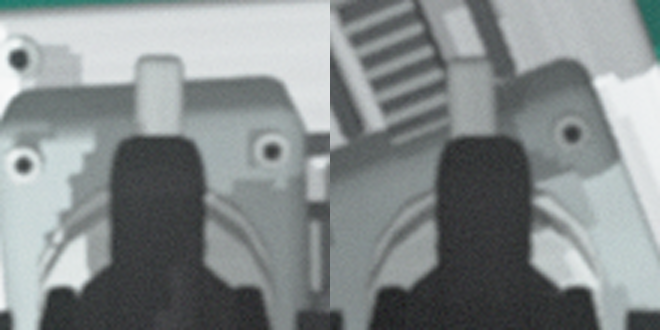

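View pics/w12y.png

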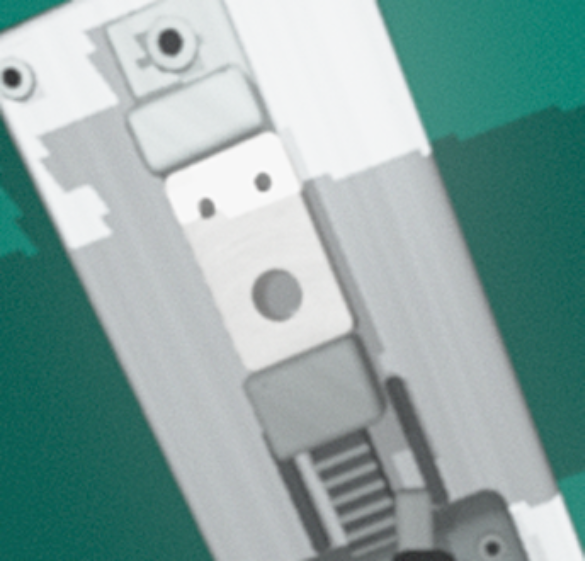

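carry_out --steps '[[[0.05,0,0,0,0,-0.03],[0.05,0,0,0,0,-0.06],[0.05,0,0,0,0,-0.09],[0.05,0,0,0,0,-0.12],[0.05,0,0,0,0,-0.12]]]'

```text
time_s: 17.85
tcp_pos: [0.5384, 0.0712, 0.0822]
ee_rot: [[-0.893, 0.0, -0.45], [0.45, 0.0, -0.893], [-0.0, -1.0, -0.0]]
wrist_force: [3.6, 3.3, 2.4]
gripper_width: 0.137
```

```bash
cat > z.py <<'E'
import sys
from h import *
n=sys.argv[1]
c=cap('wrist',n); s=sense(); print(s['tcp_pos'],s['wrist_force'],s['joints'][5],s['moment'],s['gripper_width'],s['ee_rot'][:,2])
a=[cv2.resize(load(k)[3][190:300,260:370],None,fx=3,fy=3,interpolation=cv2.INTER_CUBIC) for k in ['w8.png',n]]
cv2.imwrite('pics/z'+n,np.hstack(a)[:,:,::-1])
E
python3 z.py w13.png
```

```text
[0.53840652 0.07122115 0.0822161 ] [3.50523196 2.72313777 1.29641589] -51.34757363531768 [ 0.89995686 -1.25387197  0.36006889] 0.13200835046999207 [-4.49284432e-01 -8.93388705e-01 -3.48917519e-04]
```

View pics/zw13.png

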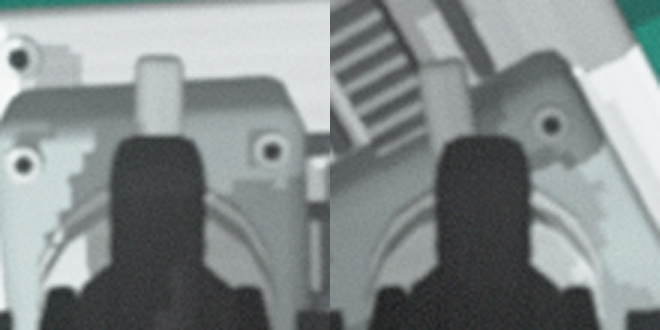

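carry_out --steps '[[[0,0.03,0,0,0,-0.04],[0,0.03,0,0,0,-0.08],[0,0.03,0,0,0,-0.12],[0,0.03,0,0,0,-0.16],[0,0.03,0,0,0,-0.19],[0,0.03,0,0,0,-0.19]]]'

```text
time_s: 18.65
tcp_pos: [0.5385, 0.0712, 0.0822]
ee_rot: [[-0.793, 0.0, -0.61], [0.61, -0.0, -0.793], [-0.001, -1.0, -0.0]]
wrist_force: [4.5, 0.5, 1.4]
gripper_width: 0.137
```

```bash
python3 z.py w14.png
```

```text
[0.53853001 0.07122712 0.08220812] [4.41390985 0.84980729 1.96323973] -62.24047577095488 [ 0.07858102 -1.78441661  0.34591827] 0.1335797284279737 [-6.09560575e-01 -7.92739485e-01 -1.19921399e-04]
```

View pics/zw14.png

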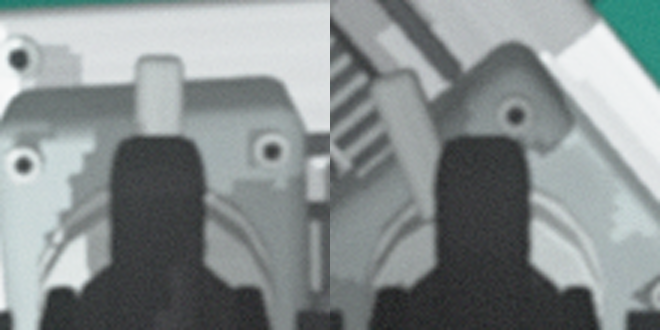

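carry_out --steps '[[[0.05,0,0,0,0,0.03],[0.05,0,0,0,0,0.06],[0.05,0,0,0,0,0.07],[0.05,0,0,0,0,0.07]]]'

```text
time_s: 19.2
tcp_pos: [0.5386, 0.0713, 0.0822]
ee_rot: [[-0.833, -0.0, -0.553], [0.553, -0.0, -0.833], [0.0, -1.0, 0.0]]
wrist_force: [3.5, 0.2, 4.3]
gripper_width: 0.137
```

carry_out --steps '[[[0,0,0,0,0,0],[0,0,0,0,0,0],[0,0,0,0,0,0],[0,0,0,0,0,0],[0,0,0,0,0,0],[0,0,1,0,0,0],[0,0,3,0,0,0],[0,0,6,0,0,0],[0,0,10,0,0,0],[0,0,13,0,0,0],[0,0,13,0,0,0],[0,0,13,0,0,0]]]' --fingers 130

```text
time_s: 20.7
tcp_pos: [0.5381, 0.0713, 0.2118]
ee_rot: [[-0.833, -0.001, -0.553], [0.553, 0.0, -0.833], [0.001, -1.0, 0.0]]
wrist_force: [-0.8, -0.4, -1.0]
gripper_width: 0.493
```

Run:
```python
from h import *
c=cap('wrist','w15.png'); s=sense(); print(s['tcp_pos'],s['wrist_force'],s['moment'],s['gripper_width'],s['time_s'])
```

```text
[0.53798557 0.07123174 0.21120298] [0.69777895 0.49257789 0.14369018] [ 0.08655461 -0.06975911  0.00578054] 0.49178694484038504 20.75
```

View pics/w15.png

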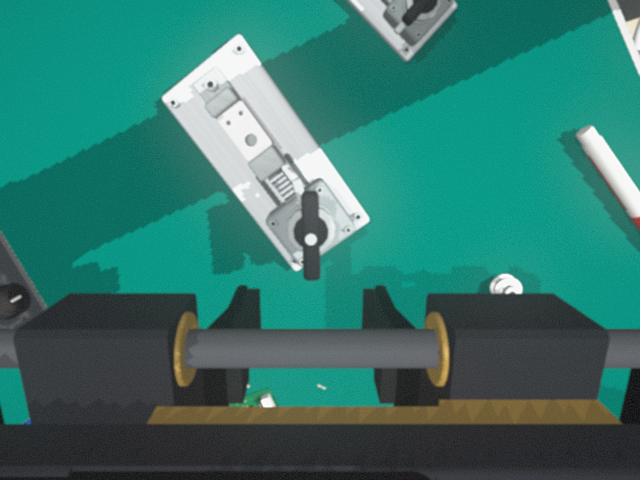

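Measure the residual slip angle from the picture.

Run:
```python
from h import *
c=load('w15.png')
cv2.imwrite('pics/w15z.png',cv2.resize(c[3][165:285,260:380],None,fx=5,fy=5,interpolation=cv2.INTER_CUBIC)[:,:,::-1])
cv2.imwrite('pics/w15y.png',cv2.resize(c[3][60:200,180:320],None,fx=4,fy=4,interpolation=cv2.INTER_CUBIC)[:,:,::-1])
```

```text
(no output)
```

View pics/w15z.png

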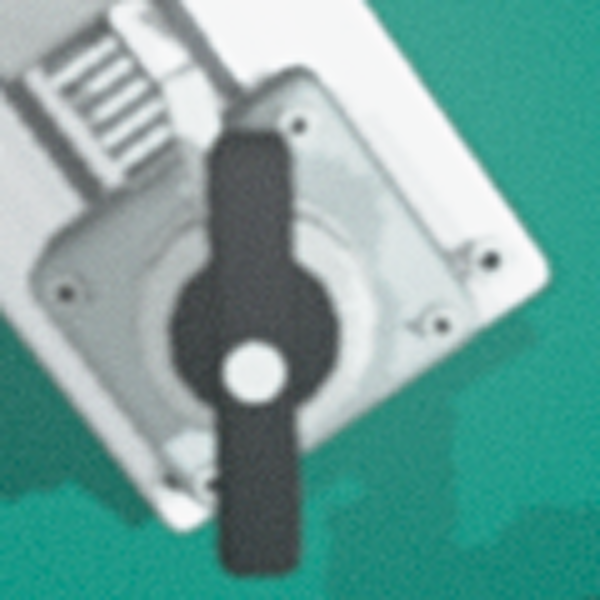

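View pics/w15y.png

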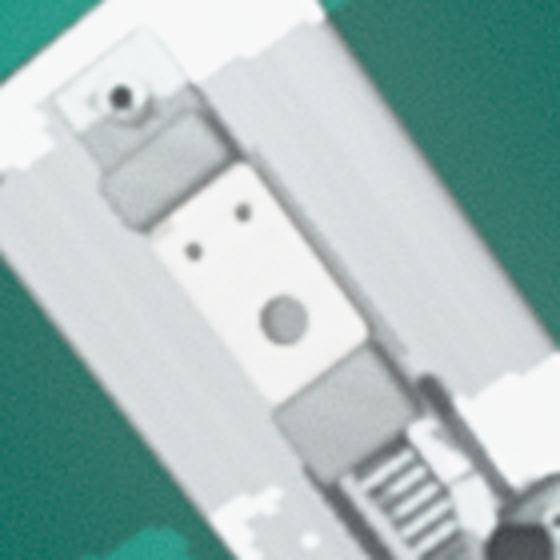

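Run:
```python
from h import *
c=load('w15.png')
g=lambda u,v:(np.array([u,v])+.5)/5-.5+[260,165]
pin=back(c,g(254,372),.083); print(pin)
top=back(c,g(251,132),.083); bot=back(c,g(259,575),.083); hb=top-bot; ha=np.arctan2(hb[1],hb[0])
print('L',np.linalg.norm(hb))
for z in (.047,.052,.057):
  for uv in [(178,72),(172,72),(184,72)]:
    d=back(c,g(*uv),z)-pin; print(z,uv,np.hypot(*d[:2]),np.arctan2(d[1],d[0])-ha)
```

```text
[0.53759063 0.07200864 0.083     ]
L 0.06238466496057655
0.047 (178, 72) 0.0384298990661251 0.2808602759086054
0.047 (172, 72) 0.03870150711918308 0.3028987503243188
0.047 (184, 72) 0.03817721447592315 0.25851891245083936
0.052 (178, 72) 0.038918787528359734 0.2721624879131017
0.052 (172, 72) 0.03917854368412175 0.29364181469516293
0.052 (184, 72) 0.038677221425165144 0.250404531998512
0.057 (178, 72) 0.039410547080546185 0.26368113121056735
0.057 (172, 72) 0.03965885656144521 0.2846083440617264
0.057 (184, 72) 0.0391797099093318 0.24249777945139583
```

Residual slip is about 0.27 rad (15.5°), and the block sits snug and straight between the stop and the jaw. The robot is clear of everything.

Run:
```python
from h import *
print(ticket.finish_job()); print(sense()['time_s'])
```

```text
the job is handed in; nothing more can be done
None
the job is handed in; nothing more can be done
```

I laid the block flat in the larger grey jig, lined up with the stop and the jaw, and let go of it. I then turned the T-handle clockwise until the jaw clamped the block on the stop and the clutch slipped. The job was handed in after about 21 s of the 67 s; no verdict was reported.

What the last checks showed:
- **Clamping:** the final wrist picture shows the block tight and straight between the stop and the jaw. I can't read the jaw force directly. The wrist moment rose from about 0.20 to 0.35 N m, which matches the clutch slip torque.
- **Slip:** the handle stands about 0.27 rad (15.5°) past the pointer tab after letting go, roughly ±0.03 rad. The largest angle while turning was about 0.37 rad, below the 0.53 rad limit.
- **Forces and other things:** the force readings I took stayed below about 8 N. The gripper is open and clear above the jig, and I saw no bystander disturbed on the way.

No check failed or disagreed. The only correction was shifting the tool by 0.5 to 1.2 mm at a time on the handle to ease small sideways forces.

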